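# Roll the silencer box in the slide-jaw welding fixture

### The job

The top seam of the silencer box is welded; set the box up for the other one. Back the sliding jaw off, turn the box over on the fixture's bed so that the tacked, unwelded seam on its side is on top, then slide the jaw back up so that the box sits flat on the bed and is held square between the two jaws, roughly centred across them. Leave the other things on the bench where they are.

Things in the scene. Friction and masses are not known exactly. Their poses are not given: they have to be found in the camera images.
- fixture: Low slide-jaw welding fixture bolted to the bench: grey bed plate 290 x 130 mm, its top 20 mm above the bench; four lugs under 20 mm high stick out 29 mm from its long sides near the ends. Origin: centre of the bed's underside, on the bench; x runs along the slide from the fixed jaw towards the sliding jaw, y across, z up
- fixed_jaw (a point): Middle of the top edge of the fixed jaw's copper clamping face, which looks to the fixture's +x at fixture x = -105 mm. The fixed jaw is a steel block 110 mm wide (y), 30 mm thick (x = -135 to -105 mm), its top 35 mm above the bed
- jaw (a joint): Opening between the jaws' faces, 0 to 0.165 m, growing as the sliding jaw moves to fixture +x; starts just over 0.050, nipped on the box. It stays where left; sliding takes about 4 N plus friction of what it pushes. Sliding jaw: copper-faced plate 110 mm wide, 24 mm thick, 35 mm high over the bed; behind it a carriage 22.5 mm high over the bed, ending 80 mm behind the face, with the handle post
- handle (a point): Centre of the top of the sliding jaw's handle: an upright black round post with a red band, 22 mm diameter, 60 mm tall over the carriage, top 102.5 mm above the bench. Its axis is mid-width, 62 mm behind the sliding jaw's face (fixture x = -43 mm + the opening). It can be pushed from either side or gripped from above
- silencer: Loose stainless silencer box, about 0.6 kg: 50 (x) x 120 (y) x 90 mm (z), a 38 mm stub pipe standing 35 mm out of the middle of each end along y. Origin: box centre. Starts upright on the bed (origin 65 mm above the bench), axes along the fixture's, 50 mm between the jaws, -x face on the fixed jaw. The finished seam, a copper-coloured bead with heat tint, runs along the top (+z) face
- open_seam (a point): Middle of the box's open seam, a black line with four bright tack dots along the middle of its -x face; to end on top. The upper 55 mm of this face stand clear above the fixed jaw. On the bed (friction 0.5 to 0.7) a push 70 mm up tips the box, a low one slides it. Tipped to the sliding jaw it falls by itself past 30 degrees and needs 140 mm opening, more if it slips; then 90 mm across the jaws
- pipe_offcut: Bystander: upright stainless pipe offcut, 51 mm diameter, 90 mm high, beside the fixture; origin at the centre of its underside
- paste_jar: Bystander: white jar with a yellow cap, 60 mm diameter, 80 mm high, beside the fixture; origin at the centre of its underside
- weld_magnet: Bystander: flat red triangular welding magnet, 104 mm sides, 18 mm thick, beside the fixture; origin at the centre of its underside
- wire_brush: Bystander: wire brush with a wooden back 240 x 34 mm, lying bristles up, 40 mm high, beyond the fixed jaw's end of the fixture; origin under its middle
There are look-alikes about, which are no part of the job. Leave any brown look-alike of the silencer alone.

How it is judged (in metres and radians):
On the way, in this order (a step that is already met when the one before it is completed fails the run):
1. the sliding jaw is backed off (opening over 100 mm) (value of joint jaw above 0.1 m), for 0.2 s.
2. the box lies on its side on the bed, the tacked seam up (angle between silencer's own x axis and vertical above 3 rad and z of silencer in the frame of fixture between 0.04 and 0.05 m), for 0.2 s.
At the end, for the whole second after the job is handed in: The box lies flat on the bed (2.5 mm, 3.5 deg), tacked seam up, square to the jaws (3 deg), against the fixed jaw (2.5 mm), within 30 mm of mid-width, at rest; jaw up against it (opening 87 to 92.5 mm). No bystander shifted over 30 mm (angle between silencer's own x axis and vertical above 3.08 rad and angle between the z axis of silencer and the x axis of fixture, either way round below 0.05 rad and x of silencer in the frame of fixture between -0.0625 and -0.0575 m and y of silencer in the frame of fixture between -0.03 and 0.03 m and z of silencer in the frame of fixture between 0.0425 and 0.0475 m and value of joint jaw between 0.087 and 0.0925 m and linear speed of silencer below 0.02 m/s); the robot touches nothing.
It fails at once if the silencer box falls off the fixture onto the bench (height (world z) of silencer below 0.035 m).
It fails at once if a bystander is shifted by more than 30 mm (distance of any of pipe_offcut, paste_jar, weld_magnet, wire_brush from where it was at the start of the episode above 0.03 m).
It also fails if it takes over 58 s, if anything falls off the work surface, if the arm or the gripper's body presses on something with over 40 N, if the wrist force passes 120 N, or if a joint passes its speed limit or range.

### The arm

A 7-joint arm with a two-finger parallel gripper is mounted at the origin on the work surface. World frame = base frame: x ahead of the robot, y to its left, z up, the work surface at z = 0. Lengths are in m, angles in degrees, forces in N, time in s.
With the tool pointing down it reaches from about 0.425 to 0.825 m from the base axis. Payload 3.6 kg.
Tool frame: the origin (TCP) lies at the very end of the fingers, on their centre line; the grasp point (between the pads) lies 19 mm behind it; z points along the fingers, x is the direction in which the jaws open and shut, and the axes are right-handed (so a half turn about z gives the same grasp; the last joint's range is limited). The gripper opens to 93 mm and grips with 3 to 60 N. Pads are 15 mm wide; open, the fingers measure 128 mm over their backs; the gripper's body (75 mm by 188 mm) begins 65 mm behind the grasp point.
Start: joints at [72.565, 35.231, -0.722, 81.555, 0.464, 63.22, -2.315], TCP at [0.178, -0.625, 0.219] pointing down, gripper open.
Joint ranges: [-178.69, 178.69], [-17.37, 117.87], [-77.05, 75.6], [15.02, 138.74], [-78.02, 258.01], [0.78, 113.62], [-162.83, 162.83]. Speed limits (degrees/s): [159.86, 159.86, 180, 180, 180, 180, 180].

### API

Orientations are given as a 3x3 rotation matrix whose columns are the frame's x, y, z axes.
In Python, from plant import env gives the robot as it stands.
- The arm moves only by the tool send_rows, never from a script. Its argument "increments" is a list of rows, each a list of 7 numbers: the shift along the tool's x, y, z in mm, then the turn, a rotation vector about the tool's x, y, z in rad, then the opening, from 0 (shut) to 1 (fully open). In form: [[tx, ty, tz, wx, wy, wz, claw], ...]. A call has 1 to 20 rows; each row is the pose to reach, as a shift and turn from the pose commanded when the call began, along the tool's axes at that moment; what a row does not reach only later rows make up. A row lasts 1/10 s, in which the tool goes at most 50 mm and 8.59 degrees, less where a joint would pass 70% of its speed; a pose out of reach is approached as far as the arm can. A call with a gripper value outside its range is refused whole. The fingers move at their own pace and stop on an object; "squeeze" is the grip in N (left out, the last holds). Time passes only in rows, so rows that repeat a pose let the fingers close. It gives the time, the measured TCP pose, the force and the opening at its end, in the units of the state.
- env.read_state(): the state, without advancing time (a new reading comes with each control period).
- env.grab_frame(name): name is "scene" or "top" or "wrist"; returns a dict with "image" (400x640x3 uint8, blue, green, red), "mtx" (3x3 intrinsics, pixels), "k1" (the pictures are not rectified: a ray, as slopes to the right and down, at radius r is drawn at 1 + k1 r^2 times it, then the intrinsics apply), "eye" and "attitude" of the camera in the world. Camera axes: x right, y down, z forward; pixel columns grow to the right and rows downward; lengths in m; the calibration is good to about 2 mm. A picture is of the moment at which its call begins. There is no depth.
- env.sign_off(): hands the job in, once; it reports no verdict.
The state is a dict: "clock": time; "joints": joint angles; "qvel": joint speeds; "tau": joint torques, N m; "position": TCP position; "tcp_rot": TCP orientation; "force": force on the tool from outside, world axes, zero at the start; "moment": the same for the moment, N m; "width": finger opening in m.
Only numpy, scipy, OpenCV 4.12 (cv2) and the standard library are available. Lean on these libraries where they do the work, as an engineer would, in place of code of your own. Each camera call takes 0.05 s, during which the arm holds its last target. There are 200 camera calls.

## Working session

There is one attempt and no reset: what is moved stays moved. The work goes in short steps, Python scripts to look and compute and a tool call to move; the robot and the scene stay as the last step left them, time stands still between calls to the robot, and variables do not carry over. Pictures are saved under pics/ and viewed, about 8 in all and at most 12, crops included, and the job is handed in when it is done.

Besides the shell and the picture viewer there is one more tool, called as name(argument=value, ...), one argument or row to a line, values as JSON. send_rows: Moves the arm, as the interface text tells. Its arguments: {"type":"object","properties":{"increments":{"type":"array","items":{"type":"array","items":{"type":"number"}}},"squeeze":{"type":"number"}},"required":["increments"]}

```bash
mkdir -p pics; ls
python3 - <<'E'
from plant import env
import cv2,numpy as np
for n in("scene","top"):
    f=env.grab_frame(n); cv2.imwrite(f"pics/{n}0.png",f["image"]); print(n,np.round(f["mtx"],1).tolist(),f["k1"],f["eye"],np.round(f["attitude"],3).tolist())
s=env.read_state(); print(s)
E
```

```text
pics
scene [[381.6, 0.0, 319.5], [0.0, 381.6, 199.0], [0.0, 0.0, 1.0]] -0.02640972609738781 [ 1.07956753 -0.01079336  0.82592628] [[-0.116, 0.811, -0.573], [0.993, 0.102, -0.056], [0.013, -0.576, -0.818]]
top [[500.7, 0.0, 319.8], [0.0, 500.7, 199.5], [0.0, 0.0, 1.0]] -0.1443522113664452 [ 0.44297922 -0.06073219  1.10585369] [[-0.02, -0.989, 0.143], [-1.0, 0.019, -0.006], [0.003, -0.143, -0.99]]
{'clock': 0.1, 'joints': array([72.56549143, 35.28277861, -0.72328475, 81.63004875,  0.464078  ,
       63.2195197 , -2.31495284]), 'qvel': array([-0.01694385, -0.04522664,  0.01225227, -0.26613654, -0.03989486,
       -0.04275141, -0.06720185]), 'tau': array([ 1.25061848e-03, -4.60039902e+01,  2.09904620e-01, -1.66243654e+01,
       -6.12287270e-02,  1.69507560e-02,  1.02915112e-04]), 'position': array([ 0.17807375, -0.62440543,  0.21761962]), 'tcp_rot': array([[ 2.74294799e-01, -9.61645440e-01, -6.41435855e-04],
       [-9.61642999e-01, -2.74295548e-01,  2.16693490e-03],
       [-2.25976606e-03,  2.24533263e-05, -9.99997446e-01]]), 'force': array([0.14206356, 0.8574256 , 0.3100791 ]), 'moment': array([0.02446243, 0.08527571, 0.04577233]), 'width': 0.09346246629707271}
```

View pics/scene0.png

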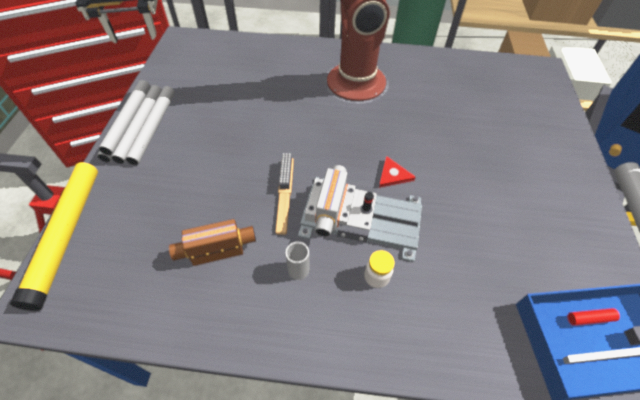

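View pics/top0.png

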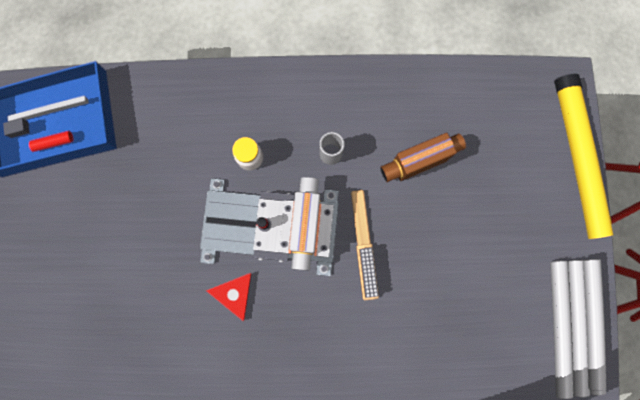

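The scene view shows the fixture at about (365,215) with the box at its left end. In the top view the box is at (305,224), the handle at (263,224), the brush at (365,245), the offcut at (331,148), the jar at (246,151) and the magnet at (235,296). Next I zoom in to measure.

```bash
cat > h.py <<'E'
from plant import env
import cv2,numpy as np
def px2w(f,uv,z):
    K=f["mtx"];k=f["k1"];p=(np.array(uv,float)-K[:2,2])/[K[0,0],K[1,1]]
    q=p.copy()
    for _ in range(30): q=p/(1+k*(q@q))
    d=np.array(f["attitude"])@[*q,1]; e=np.array(f["eye"]); return e+d*(z-e[2])/d[2]
def w2px(f,P):
    c=np.array(f["attitude"]).T@(np.array(P)-f["eye"]); s=c[:2]/c[2]
    return s*(1+f["k1"]*(s@s))*[f["mtx"][0,0],f["mtx"][1,1]]+f["mtx"][:2,2]
def grab(n,name,crop=None,sc=1):
    f=env.grab_frame(n); im=f["image"]
    if crop: x0,y0,x1,y1=crop; im=cv2.resize(im[y0:y1,x0:x1],None,fx=sc,fy=sc,interpolation=cv2.INTER_CUBIC)
    cv2.imwrite(f"pics/{name}.png",im); return f
E
python3 -c "
from h import *
grab('top','top1',(190,165,350,285),5)"
```

```text
(no output)
```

View pics/top1.png

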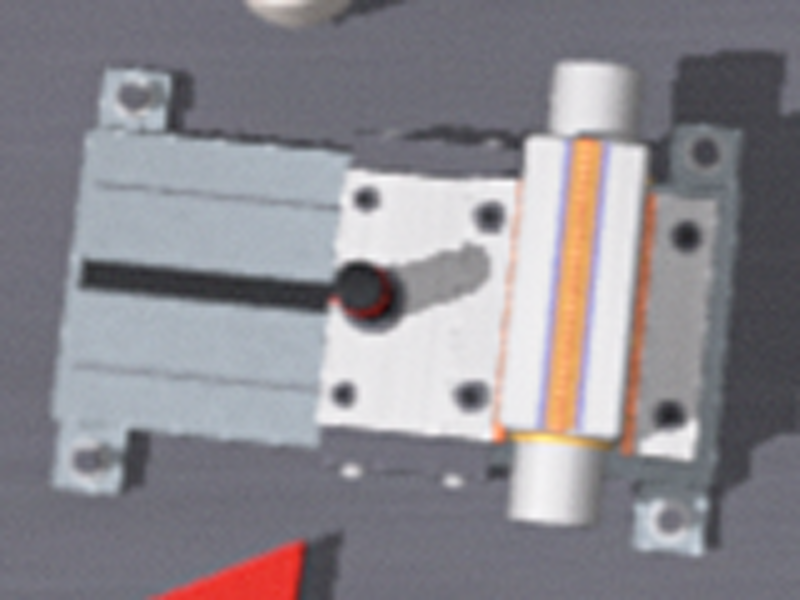

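```bash
cat > fit.py <<'E'
from h import *
from scipy.optimize import least_squares
f=env.grab_frame('top')
obs=[((90,130),(.145,.065,.02)),((55,420),(.145,-.065,.02)),((361,288),(.0075,0,.1025)),((655,195),(-.105,.055,.055)),((630,453),(-.105,-.055,.055)),((525,137),(-.055,.06,.11)),((648,148),(-.105,.06,.11)),((615,437),(-.105,-.06,.11)),((497,428),(-.055,-.06,.11))]
U=np.array([[190+(a+.5)/5-.5,165+(b+.5)/5-.5] for (a,b),_ in obs]);P=[p for _,p in obs]
def W(x,p):
    c,s=np.cos(x[2]),np.sin(x[2]); return [x[0]+c*p[0]-s*p[1],x[1]+s*p[0]+c*p[1],p[2]]
def res(x): return np.concatenate([w2px(f,W(x,p))-u for p,u in zip(P,U)])
best=min((least_squares(res,[.4,0,a]) for a in (1.6,-1.6)),key=lambda r:r.cost)
x=best.x;print(x,np.degrees(x[2]));print(np.round(best.fun.reshape(-1,2),1).tolist())
for n,p in dict(handle=(.0075,0,.1025),fj=(-.105,0,.055),box=(-.08,0,.065)).items(): print(n,np.round(W(x,p),4))
for n,uv,z in (('jar',(246,149),.08),('offcut',(331,142),.09),('brush',(364,245),.04),('mag',(233,295),.018)): 
    w=px2w(f,uv,z); d=w[:2]-x[:2]; c,s=np.cos(x[2]),np.sin(x[2]); print(n,np.round(w,3),'fix',np.round([c*d[0]+s*d[1],-s*d[0]+c*d[1]],3))
E
python3 fit.py
```

```text
[0.54793164 0.04440568 1.49641194] 85.73808856236825
[[-6.6, 59.5], [5.4, -57.4], [-0.4, -2.1], [-4.9, 47.9], [3.0, -55.6], [-4.3, 59.5], [-3.8, 58.7], [6.1, -58.8], [5.0, -58.3]]
handle [0.5485 0.0519 0.1025]
fj [ 0.5401 -0.0603  0.055 ]
box [ 0.542  -0.0354  0.065 ]
jar [0.702 0.087 0.08 ] fix [ 0.054 -0.151]
offcut [ 0.711 -0.093  0.09 ] fix [-0.124 -0.173]
brush [ 0.498 -0.159  0.04 ] fix [-0.207  0.035]
mag [0.396 0.124 0.018] fix [0.068 0.157]
```

```bash
sed -i 's/^U=/obs=[(u,(p[0],-p[1],p[2])) for u,p in obs]\nU=/' fit.py; python3 fit.py
```

```text
[0.54729321 0.04431137 1.469554  ] 84.19924194327497
[[-0.6, -0.8], [-0.1, -0.1], [-0.3, -1.9], [-1.4, -2.4], [-0.6, -2.1], [0.2, 1.0], [0.3, 0.8], [2.0, 2.6], [0.5, 2.3]]
handle [0.5481 0.0518 0.1025]
fj [ 0.5367 -0.0602  0.055 ]
box [ 0.5392 -0.0353  0.065 ]
jar [0.702 0.087 0.08 ] fix [ 0.058 -0.15 ]
offcut [ 0.711 -0.093  0.09 ] fix [-0.12  -0.177]
brush [ 0.498 -0.159  0.04 ] fix [-0.207  0.029]
mag [0.396 0.124 0.018] fix [0.064 0.158]
```

send_rows(
  increments=[
    [-15,-15,1,0,0,-0.03,0.8],
    [-45,-45,4,0,0,-0.12,0.8],
    [-80,-79,8,0,0,-0.24,0.8],
    [-115,-113,10,0,0,-0.34,0.8],
    [-150,-147,12,0,0,-0.44,0.8],
    [-185,-181,14,0,0,-0.54,0.8],
    [-220,-215,16,0,0,-0.62,0.8],
    [-255,-249,18,0,0,-0.7,0.8],
    [-290,-283,20,0,0,-0.78,0.8],
    [-325,-317,20,0,0,-0.86,0.8],
    [-360,-351,20,0,0,-0.94,0.8],
    [-395,-385,20,0,0,-1.0,0.8],
    [-430,-419,20,0,0,-1.06,0.8],
    [-465,-453,20,0,0,-1.12,0.8],
    [-500,-487,20,0,0,-1.16,0.8],
    [-525,-513,20,0,0,-1.18,0.8],
    [-540,-529,20,0,0,-1.19,0.8],
    [-548,-535,20,0,0,-1.192,0.8],
    [-550,-537,20,0,0,-1.192,0.8],
    [-550,-537,20,0,0,-1.192,0.8],
  ],
)

```text
clock: 2.25
position: [0.5434, 0.05, 0.1985]
tcp_rot: [[0.995, -0.102, -0.001], [-0.102, -0.995, -0.001], [-0.001, 0.001, -1.0]]
force: [0.1, -0.6, 0.6]
width: 0.0739
```

Run:
```python
from h import *
f=grab('wrist','w1');s=env.read_state();print(s['clock'],s['position'],np.round(s['tcp_rot'],3).tolist(),s['force'],s['joints'])
print(f['eye'],w2px(f,[.544,.052,.1025]),w2px(f,[.544,.052,.0425]))
```

```text
2.3 [0.54329519 0.04938046 0.19856213] [[0.995, -0.103, -0.001], [-0.103, -0.995, -0.001], [-0.001, 0.001, -1.0]] [-0.26596026 -0.79878809 -0.02994479] [  8.40540929  28.8456208  -24.11313519 100.10069471  14.16058825
  54.11631661 -27.33901231]
[0.55115728 0.12390684 0.36362524] [325.47843661 197.34481434] [325.43979119 183.92242879]
```

View pics/w1.png

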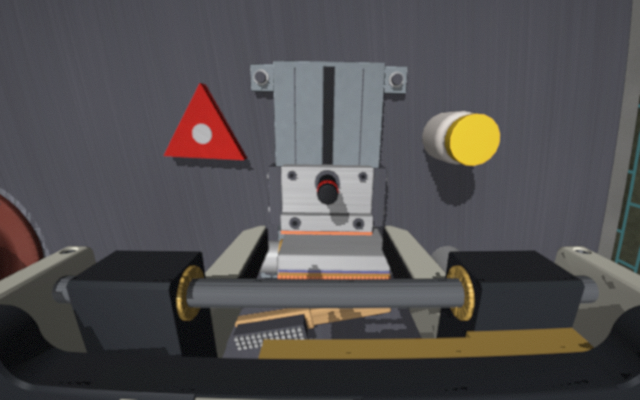

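The handle top shows at (328,195), within 3 px of the prediction of (325,197), so I descend and grip it.

send_rows(
  increments=[
    [1,-1,15,0,0,0,0.8],
    [2,-3,45,0,0,0,0.8],
    [2,-3,80,0,0,0,0.8],
    [2,-3,110,0,0,0,0.8],
    [2,-3,128,0,0,0,0.8],
    [2,-3,133,0,0,0,0.8],
    [2,-3,133,0,0,0,0.1],
    [2,-3,133,0,0,0,0.1],
    [2,-3,133,0,0,0,0.1],
    [2,-3,133,0,0,0,0.1],
    [2,-3,133,0,0,0,0.1],
    [2,-3,133,0,0,0,0.1],
    [2,-3,133,0,0,0,0.1],
  ],
  squeeze=20,
)

```text
clock: 3.6
position: [0.5462, 0.054, 0.0658]
tcp_rot: [[0.995, -0.101, 0.0], [-0.101, -0.995, 0.0], [0.0, -0.0, -1.0]]
force: [0.8, 0.6, 0.7]
width: 0.0231
```

Gripped (23 mm wide). Now pull the jaw back by 107 mm.

send_rows(
  increments=[
    [0,-3,0,0,0,0,0.1],
    [0,-10,0,0,0,0,0.1],
    [0,-20,0,0,0,0,0.1],
    [0,-32,0,0,0,0,0.1],
    [0,-44,0,0,0,0,0.1],
    [0,-56,0,0,0,0,0.1],
    [0,-68,0,0,0,0,0.1],
    [0,-80,0,0,0,0,0.1],
    [0,-90,0,0,0,0,0.1],
    [0,-98,0,0,0,0,0.1],
    [0,-104,0,0,0,0,0.1],
    [0,-107,0,0,0,0,0.1],
    [0,-107,0,0,0,0,0.1],
    [0,-107,0,0,0,0,0.1],
  ],
)

```text
clock: 5.0
position: [0.5586, 0.1604, 0.0658]
tcp_rot: [[0.995, -0.101, 0.003], [-0.101, -0.995, 0.001], [0.003, -0.001, -1.0]]
force: [4.9, -2.8, -0.6]
width: 0.0218
```

send_rows(
  increments=[
    [0,0,0,0,0,0,0.5],
    [0,0,0,0,0,0,0.5],
    [0,0,0,0,0,0,0.5],
    [0,0,-15,0,0,0,0.5],
    [0,0,-45,0,0,0,0.5],
    [0,0,-80,0,0,0,0.5],
    [0,0,-94,0,0,0,0.0],
    [1,15,-94,0,0,0,0],
    [1,50,-94,0,0,0,0],
    [2,90,-94,0,0,0,0],
    [2,130,-94,0,0,0,0],
    [3,170,-94,0,0,0,0],
    [3,205,-94,0,0,0,0],
    [3,230,-94,0,0,0,0],
    [3,242,-94,0,0,0,0],
    [3,245,-90,0,0,0,0],
    [3,245,-70,0,0,0,0],
    [3,245,-40,0,0,0,0],
    [3,245,-29,0,0,0,0],
    [3,245,-29,0,0,0,0],
  ],
)

```text
clock: 7.0
position: [0.5338, -0.082, 0.0929]
tcp_rot: [[0.995, -0.098, -0.004], [-0.098, -0.995, 0.002], [-0.005, -0.001, -1.0]]
force: [-0.7, 0.6, 0.6]
width: 0.0002
```

Run:
```python
from h import *
a=grab('top','t2',(190,165,350,285),2.5);s=grab('scene','s2',(270,130,450,290),2.5)
A=cv2.imread('pics/t2.png');S=cv2.imread('pics/s2.png');o=np.zeros((400,850,3),np.uint8);o[:300,:400]=A;o[:400,400:]=S
cv2.imwrite('pics/c2.png',o[:,:800]);r=env.read_state();print(r['position'],r['force'],r['width'])
```

```text
[ 0.5357097  -0.08259892  0.09506413] [ 0.64599185 -0.01189266  1.26498884] 0.00043248952622729865
```

View pics/c2.png

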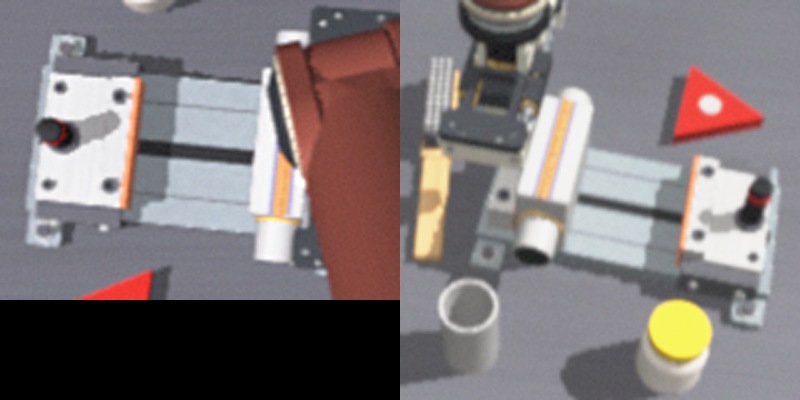

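The jaw is at the far end, with the handle at (55,132) in the left panel. The box is still upright, and the tool sits behind it over the fixed jaw. Now tip it.

send_rows(
  increments=[
    [0,-5,0,0,0,0,0],
    [0,-10,0,0,0,0,0],
    [0,-14,0,0,0,0,0],
    [0,-18,0,0,0,0,0],
    [0,-22,0,0,0,0,0],
    [0,-26,0,0,0,0,0],
    [0,-30,0,0,0,0,0],
    [0,-34,0,0,0,0,0],
    [0,-38,0,0,0,0,0],
  ],
)

```text
clock: 8.0
position: [0.5392, -0.0449, 0.0947]
tcp_rot: [[0.995, -0.1, 0.0], [-0.1, -0.995, 0.001], [0.0, -0.001, -1.0]]
force: [-0.3, -1.7, 1.8]
width: 0.0001
```

Run:
```python
from h import *
grab('scene','s3',(270,130,450,290),3);r=env.read_state();print(r['position'],r['force'])
```

```text
[ 0.53921775 -0.04357981  0.0946858 ] [-0.36247196 -0.66044    -0.26576496]
```

View pics/s3.png

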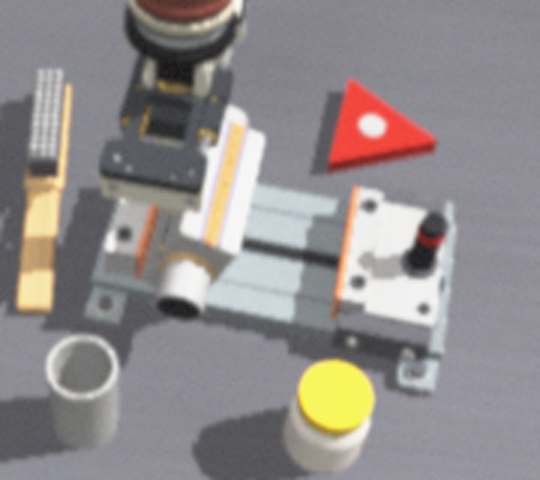

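The box is tipping without slipping: its face is leaving the fixed jaw's copper at (150,240). I carry on.

send_rows(
  increments=[
    [0,-4,0,0,0,0,0],
    [0,-8,0,0,0,0,0],
    [0,-12,0,0,0,0,0],
    [0,-16,0,0,0,0,0],
    [0,-20,0,0,0,0,0],
    [0,-24,0,0,0,0,0],
    [0,-28,0,0,0,0,0],
    [0,-28,0,0,0,0,0],
    [0,-28,0,0,0,0,0],
    [0,-28,0,0,0,0,0],
    [0,-28,0,0,0,0,0],
    [0,-28,-15,0,0,0,0],
    [0,-28,-55,0,0,0,0.0],
    [0,-28,-75,0,0,0,0],
    [0,-28,-75,0,0,0,0],
  ],
)

```text
clock: 9.55
position: [0.544, -0.0179, 0.1727]
tcp_rot: [[0.995, -0.101, 0.007], [-0.101, -0.995, 0.0], [0.007, -0.001, -1.0]]
force: [0.1, 0.1, 0.5]
width: 0.0002
```

Run:
```python
from h import *
grab('scene','s4',(270,130,450,290),3);r=env.read_state();print(r['position'],r['force'])
```

```text
[ 0.54260815 -0.01821745  0.17080017] [ 0.43759743 -0.86870221  0.00529074]
```

View pics/s4.png

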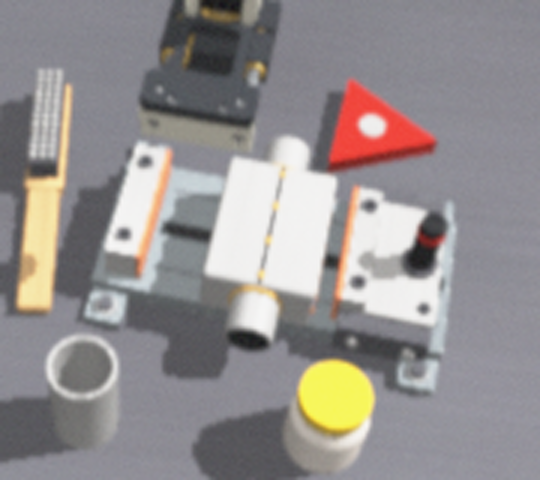

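The box lies flat with the tacked seam up: tacks run along (280,165)–(262,275), and it sits between the two jaws. Now I regrip the handle.

send_rows(
  increments=[
    [0,-15,0,0,0,0,0.5],
    [-1,-50,0,0,0,0,0.5],
    [-1,-90,0,0,0,0,0.5],
    [-1,-130,0,0,0,0,0.5],
    [-1,-160,0,0,0,0,0.5],
    [-1,-175,0,0,0,0,0.5],
    [-1,-179,10,0,0,0,0.5],
    [-1,-179,40,0,0,0,0.5],
    [-1,-179,80,0,0,0,0.5],
    [-1,-179,100,0,0,0,0.5],
    [-1,-179,105,0,0,0,0.5],
    [-1,-179,105,0,0,0,0.1],
    [-1,-179,105,0,0,0,0.1],
    [-1,-179,105,0,0,0,0.1],
    [-1,-179,105,0,0,0,0.1],
    [-1,-179,105,0,0,0,0.1],
  ],
  squeeze=25,
)

```text
clock: 11.2
position: [0.5586, 0.1603, 0.0659]
tcp_rot: [[0.995, -0.101, 0.0], [-0.101, -0.995, -0.0], [0.0, 0.0, -1.0]]
force: [-2.6, -0.5, 6.0]
width: 0.0219
```

send_rows(
  increments=[
    [0,3,0,0,0,0,0.1],
    [0,8,0,0,0,0,0.1],
    [0,14,0,0,0,0,0.1],
    [0,20,0,0,0,0,0.1],
    [0,26,0,0,0,0,0.1],
    [0,32,0,0,0,0,0.1],
    [-1,38,0,0,0,0,0.1],
    [-1,44,0,0,0,0,0.1],
    [-1,50,0,0,0,0,0.1],
    [-1,55,0,0,0,0,0.1],
    [-1,59,0,0,0,0,0.1],
    [-1,61,0,0,0,0,0.1],
    [-1,61,0,0,0,0,0.1],
  ],
)

```text
clock: 12.5
position: [0.552, 0.1043, 0.0659]
tcp_rot: [[0.995, -0.098, 0.002], [-0.098, -0.995, 0.006], [0.002, -0.007, -1.0]]
force: [-3.3, 6.6, 5.2]
width: 0.0213
```

send_rows(
  increments=[
    [0,1,0,0,0,0,0.1],
    [0,2,0,0,0,0,0.1],
    [0,3,0,0,0,0,0.1],
    [0,4,0,0,0,0,0.1],
    [0,4,0,0,0,0,0.1],
  ],
)

```text
clock: 13.0
position: [0.5516, 0.1009, 0.0659]
tcp_rot: [[0.995, -0.097, 0.003], [-0.097, -0.995, 0.007], [0.002, -0.007, -1.0]]
force: [-3.0, 7.8, 5.3]
width: 0.0219
```

send_rows(
  increments=[
    [0,1,0,0,0,0,0.1],
    [0,2,0,0,0,0,0.1],
    [0,3,0,0,0,0,0.1],
    [0,4,0,0,0,0,0.1],
    [0,5,0,0,0,0,0.1],
    [0,5,0,0,0,0,0.1],
  ],
)

```text
clock: 13.6
position: [0.551, 0.096, 0.0659]
tcp_rot: [[0.995, -0.097, 0.002], [-0.097, -0.995, 0.007], [0.002, -0.007, -1.0]]
force: [-2.5, 6.6, 5.1]
width: 0.0216
```

send_rows(
  increments=[
    [0,1,0,0,0,0,0.1],
    [0,2,0,0,0,0,0.1],
    [0,3,0,0,0,0,0.1],
    [0,4,0,0,0,0,0.1],
    [0,4,0,0,0,0,0.1],
  ],
)

```text
clock: 14.1
position: [0.5507, 0.0931, 0.0659]
tcp_rot: [[0.995, -0.096, 0.003], [-0.096, -0.995, 0.009], [0.002, -0.009, -1.0]]
force: [-1.6, 9.5, 4.1]
width: 0.0218
```

send_rows(
  increments=[
    [0,1,0,0,0,0,0.1],
    [0,2,0,0,0,0,0.1],
    [0,3,0,0,0,0,0.1],
    [0,4,0,0,0,0,0.1],
    [0,4,0,0,0,0,0.1],
  ],
)

```text
clock: 14.6
position: [0.5507, 0.0928, 0.0659]
tcp_rot: [[0.996, -0.094, 0.005], [-0.094, -0.995, 0.014], [0.003, -0.014, -1.0]]
force: [-0.7, 13.8, 1.7]
width: 0.0218
```

Run:
```python
from h import *
grab('scene','s5',(270,130,450,290),3);r=env.read_state();print(r['position'],r['force'])
```

```text
[0.55068825 0.09281046 0.06589151] [-1.65043671 14.21289985  1.32588625]
```

View pics/s5.png

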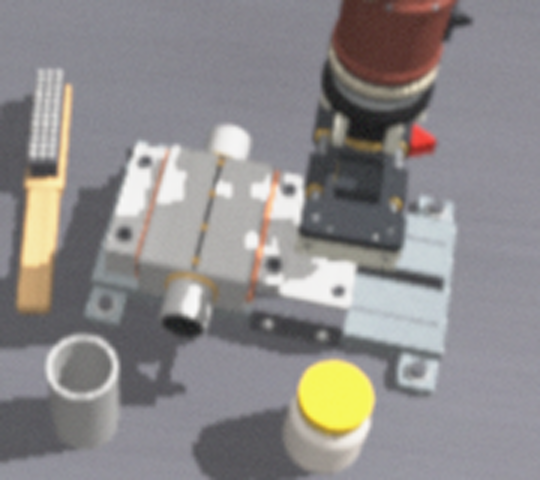

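The box is clamped flat and square. The jaw has stopped, with travel giving an opening of about 89.5 mm. I give one more small push, then release, rise and check.

send_rows(
  increments=[
    [0,2,0,0,0,0,0.1],
    [0,4,0,0,0,0,0.1],
    [0,6,0,0,0,0,0.1],
    [0,6,0,0,0,0,0.1],
  ],
)

```text
clock: 15.05
position: [0.5506, 0.0915, 0.066]
tcp_rot: [[0.996, -0.091, 0.007], [-0.091, -0.996, 0.02], [0.005, -0.021, -1.0]]
force: [-1.5, 19.5, -1.8]
width: 0.0218
```

send_rows(
  increments=[
    [0,-4,0,0,0,0,0.1],
    [0,-8,0,0,0,0,0.1],
    [0,-8,0,0,0,0,0.5],
    [0,-8,0,0,0,0,0.5],
    [0,-8,0,0,0,0,0.5],
    [0,-8,-10,0,0,0,0.5],
    [0,-8,-40,0,0,0,0.5],
    [0,-8,-80,0,0,0,0.5],
    [0,-8,-110,0,0,0,0.5],
    [0,-20,-130,0,0,0,0.5],
    [0,-60,-140,0,0,0,0.5],
    [0,-100,-150,0,0,0,0.5],
    [0,-130,-150,0,0,0,0.5],
    [0,-140,-150,0,0,0,0.5],
    [0,-140,-150,0,0,0,0.5],
  ],
)

```text
clock: 16.55
position: [0.5632, 0.2169, 0.2148]
tcp_rot: [[0.995, -0.099, -0.0], [-0.099, -0.995, 0.0], [-0.0, -0.0, -1.0]]
force: [0.0, -0.0, -0.1]
width: 0.0469
```

Run:
```python
from h import *
grab('top','t6',(190,165,350,285),5);r=env.read_state();print(r['position'],r['force'])
```

```text
[0.56350964 0.21456588 0.2144329 ] [ 0.86430164 -0.35219171 -0.05529027]
```

View pics/t6.png

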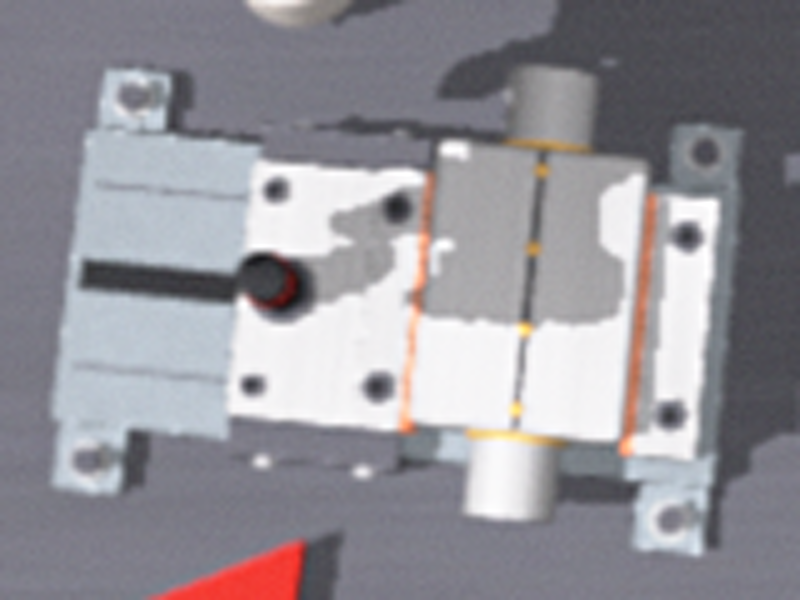

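Top view: seam and tacks are up along (542,170)–(516,410). The box edges sit flush with both copper faces, at (430,172) and (650,195), and run parallel to them. The jaw's hole marks moved about 18.5 px, or 39.4 mm, since the start, which puts the opening at about 90 mm. The magnet and jar show at the same pixels as before. I hand in.

```bash
python3 -c "
from plant import env
print(env.sign_off(), env.read_state()['clock'])"
```

```text
the job is handed in; nothing more can be done
the job is handed in; nothing more can be done
```

The box is turned over and clamped with the tacked seam on top, and I handed the job in at about 17 s of the 58 s allowed. I gripped the handle and backed the jaw off to about 157 mm. Then I tipped the box with closed fingers pushing about 75 mm above the bed, and slid the jaw back until it stalled, with a final push of about 19 N.

**Last checks:** the final top view showed the box flat and flush with both copper faces, with the seam up. Jaw travel in the picture gave an opening of about 90 mm; the arm's own travel gave about 89 mm. The box looked within about 10 mm of mid-width, judged by eye from the picture. The gripper was released and clear of everything.

**Bystanders:** all four bystanders (offcut, jar, magnet, brush) looked unmoved in the pictures up to the final clamping, though I didn't measure them. The last crop showed only parts of the jar and magnet.

**Disagreements:** the first fixture fit was off by up to about 2.5 px (5 mm) across the slide. The handle grip showed side forces of about 5 N. Neither affected the result, and no check failed.

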